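# Hold the aperture open for a filter reading

### The arm

A 6-joint arm with a two-finger parallel gripper is mounted at the origin on the work surface. World frame = base frame: x ahead of the robot, y to its left, z up, the work surface at z = 0. Lengths are in m, angles in rad, forces in N, time in s.
With the tool pointing down it reaches from about 0.3 to 0.875 m from the base axis. Payload 6.4 kg.
Tool frame: the origin (TCP) lies midway between the tips of the shut fingers; the grasp point (between the pads) lies 19 mm behind it (ctrl.pinch_z is the distance from the TCP to the grasp point, in m); z points along the fingers, y is the line along which they close (so a half turn about z gives the same grasp; the last joint's range is limited). The gripper opens to 85 mm and grips with 20 to 120 N. Pads are 22 mm wide; open, the fingers measure 114 mm over their backs; the gripper's body (76 mm by 85 mm) begins 54 mm behind the grasp point. The pads swing forward as they close: fully open they stand 13 mm farther back than shut.
Start: joints at [1.023, 0.181, 1.607, -0, 1.354, -0.206], TCP at [0.193, 0.542, 0.231] pointing down, gripper open.
Joint ranges: [-2.99, 2.99], [-0.89, 2.07], [0.3, 2.58], [-1.14, 4.28], [0, 2.63], [-3.12, 3.12]. Speed limits (rad/s): [2.57, 2.57, 3.01, 3.14, 3.14, 3.14].

### API

Orientations are given as a unit quaternion [w, x, y, z].
In Python, from bench import ctrl gives the robot as it stands.
- The arm moves only by the tool apply_moves, never from a script. Its argument "moves" is a list of rows, each an object with "jaw": the opening, from 0 (shut) to 1 (fully open); "offset": the shift along the tool's x, y, z in mm, a list of three; "rot": the turn, a rotation vector about the tool's x, y, z in degrees, a list of three. In form: [{"jaw": jaw, "offset": [dx, dy, dz], "rot": [ax, ay, az]}, ...]. A call has exactly 5 rows; each row shifts and turns the commanded pose from where the row before left it, along the tool's axes as they then stand; what a row does not reach is not made up. A row lasts 1/8 s, in which the tool goes at most 62.5 mm and 10.7 degrees, less where a joint would pass 70% of its speed; a pose out of reach is approached as far as the arm can. A call is refused whole if a number of a shift passes 62.5 or a number of a turn 10.7, either way. A call with a gripper value outside its range is refused whole. The fingers move at their own pace and stop on an object; the grip force is fixed at half the most. Time passes only in rows, so rows that do not move let the fingers close, or fill a call up. It gives the time, the measured TCP pose, the force, the opening and the grip force at its end, in the units of the state.
- ctrl.get_obs(): the state, without advancing time (a new reading comes with each control period).
- ctrl.camera(name): name is "side" or "top" or "wrist"; returns (picture, depth): 384x512x3 uint8, red, green, blue; 384x512 float32, m along the optical axis (not along the pixel's ray), 0 where there is no reading.
- ctrl.camera_params(name): a dict with "K" (3x3 intrinsics, pixels), "cam_to_world" (4x4, takes a point from camera to world coordinates); the wrist camera has in their place "mount" (4x4, takes a point from camera to tool coordinates, whose origin is the TCP and whose axes are the flange's). Camera axes: x right, y down, z forward; pixel columns grow to the right and rows downward; lengths in m; the calibration is good to about 2 mm. A picture is of the moment at which its call begins: read the wrist's pose just before it. camera_params takes no time and is no camera call.
- ctrl.hand_in(): hands the job in; it is judged then, once.
Trained networks look in the newest picture that a camera, given by its name, has taken for a name from the list of things; names that differ only in an ending like _2 or _b are one class to them, and where a whole thing is asked for, a point or a joint stands for the part that bears it (a point fixed in the world has none). Each returns a list of dicts, best first, with "score" (0 to 1); they miss things now and then, are a little off and sometimes report something else, mostly with a low value. They report only what shows in the picture. A call takes as long as a camera call. They do not tell look-alikes from the thing itself.
- ctrl.outline_of(camera, target): "region" (384x512 bool, what is visible of it) and "position" ([column, row] in pixels, amid what is visible of it).
The state is a dict: "time_s": time; "q": joint angles; "dq": joint speeds; "joint_efforts": joint torques, N m; "eef_pos": TCP position; "eef_rot": TCP orientation; "wrist_force": force on the tool from outside, world axes, zero at the start; "torque": the same for the moment, N m; "opening": opening from 0.0 (shut) to 1.0 (fully open); "grasp_force": force on a finger pad.
Only numpy, scipy, OpenCV 4.12 (cv2) and the standard library are available. Lean on these libraries where they do the work, as an engineer would, in place of code of your own. Each camera call takes 0.05 s, during which the arm holds its last target. There are 200 camera calls.

### The job

Take a reading of the green reference filter in the light meter: lift its saddle holder out of the tray by the green grip without touching the glass, hang it astride the sample bar in the meter's gap, centred between the two posts, and let go of it. Then pull the meter's spring-closed aperture slide out by its black knob until the red ring on the rod is level with the face of the brass bushing, and finish with the gripper still holding the knob there. Leave the other filters, the beaker, the bottle and the hand-held meter alone.

Things in the scene. Friction and masses are not known exactly. Their poses are not given: they have to be found in the camera images.
- meter: light meter, fixed: base 200 (x) x 385 mm (y), 34 mm high, with two light-grey heads 180 mm deep, 155 mm high: lamp head at y 85 to 170 mm, detector head at y -85 to -195 mm. A dark slide guide 16 mm thick, top 120 mm high, lines the lamp head's side of the open gap. Origin on the table under the middle of the sample bar in the gap; its front (knob side) faces its own -x, towards the robot; z up
- bar_mid (a point): middle of the top face of the sample bar, 130 mm above the table. Flat steel bar along the meter's x, 12 mm wide (y), 10 mm high, 124 mm long, on two 12 mm posts 56 mm either side of this point; nothing in the gap is higher. The light beam crosses along the meter's y, 37 mm below. Axes as the meter's
- bushing (a point): middle of the front face of the brass bushing (18 mm across, 8 mm long) from which the slide's steel rod (8 mm) comes out towards the meter's -x; 93 mm above the table, at x -105, y 79 mm in the meter's frame. Axes as the meter's
- slide (a joint): travel of the aperture slide, m: 0 = held shut by its spring, grows as the knob is pulled out along the meter's -x; end stop at 0.055. At 0.038 the red ring on the rod (4 mm wide, hidden inside at 0) is level with the bushing's face and the blade's opening is in the beam. The spring pulls back with 4 N at 0, about 10 N at the ring, plus 0.4 N friction; let go, it shuts
- knob_grip (a point): middle of the neck of the slide's black knob, on the rod's axis (along the meter's x, 93 mm above the table), 53 mm in front of the bushing's face when shut; moves with the slide. Round neck 22 mm across, 26 mm long; at its outer end a rim 30 mm across, 6 mm long. Can be pinched from above across the meter's y. Axes as the meter's
- green: green filter holder, about 95 g: a saddle of two equal upright legs 60 mm wide (x), 62 mm high, 5 mm thick, with a 22 mm slot between them (y), open below and at both x ends; bridge 6 mm thick above; 32 mm over all in y. On the bridge a green grip 36 (x) x 14 (y) x 34 mm high; 102 mm in all. Origin midway between its feet, z up. Stands on its legs in any of the tray's three places
- green_glass: the green glass in the window (38 mm square) of the holder's +y leg; the other leg has an open window. Not to be touched by the fingers. Origin and axes as green
- green_seat (a point): middle of the underside of the green holder's bridge, 62 mm above its feet; lies on bar_mid when it is hung. Axes as green
- green_grip (a point): middle of the green grip, 85 mm above the feet, 17 mm above the bridge's top. Axes as green
- tray: fixed grey tray 100 mm (x) by 196 mm (y), 16 mm high, floor 4 mm thick, with two dividers that make three places 64 mm apart along its y, one for each filter holder, which stand square to the tray. Origin on the table under its middle
- amber: the amber (orange) filter holder: a saddle of two equal upright legs joined by a bridge on top, same sizes as the green one, with a grip of that colour. Stays in the tray. Origin between its feet
- blue: the blue filter holder: a saddle of two equal upright legs joined by a bridge on top, same sizes as the green one, with a grip of that colour. Stays in the tray. Origin between its feet
- beaker: glass beaker, 66 mm across, 85 mm high, upright on the table; leave alone. Origin at the middle of its underside
- handheld: grey hand-held meter lying flat, 180 x 74 x 28 mm; leave alone. Origin at the middle of its underside, x along its length
- buffer: white plastic bottle with red cap, 60 mm across, 130 mm high, upright on the table; leave alone. Origin at the middle of its underside
There are look-alikes about, which are no part of the job. What is shaped like the green but turquoise is not meant.

How it is judged:
By the outcome, as a careful person would: the job done as asked, in the order asked, and still so for the second after the job is handed in, while the arm keeps its last pose, push and grip.
It also fails if it takes over 51 s, if anything falls off the work surface, if the arm or the gripper's body presses on something with over 40 N, if the wrist force passes 120 N, or if a joint passes its speed limit or range.

## Working session

There is one attempt and no reset: what is moved stays moved. The work goes in short steps, Python scripts to look and compute and a tool call to move; the robot and the scene stay as the last step left them, time stands still between calls to the robot, and variables do not carry over. Pictures are saved under pics/ and viewed, at most 10 in all, crops included, and the job is handed in when it is done.

Besides the shell and the picture viewer there is one more tool, called by a JSON object that holds its "method" and its "body", one argument or row to a line. apply_moves: Moves the arm, as the interface text tells. Its arguments: {"type":"object","properties":{"moves":{"type":"array"}},"required":["moves"]}

```bash
mkdir -p pics; ls; python3 - <<'E'
from bench import ctrl
import cv2,numpy as np
o=ctrl.get_obs();print(o['eef_pos'],o['eef_rot'],o['opening'],o['time_s'],ctrl.pinch_z)
ims=[]
for n in('top','side'):
    p,d=ctrl.camera(n);np.savez(f'/tmp/{n}.npz',p=p,d=d);q=ctrl.camera_params(n);print(n,q['K'],q['cam_to_world'])
    ims.append(p)
    cv2.imwrite(f'pics/{n}1.png',cv2.resize(p[...,::-1],(800,600)))
print(ctrl.camera_params('wrist'))
E
```

```text
pics
[0.19241526 0.54127401 0.23037136] [-3.25551206e-04  1.70062102e-01  9.85432956e-01 -8.15496905e-04] 1.002736247241174 0.0 0.0187
top [[397.31903002   0.         249.28651334]
 [  0.         397.31903002 185.50291042]
 [  0.           0.           1.        ]] [[ 4.87326908e-04 -9.85847258e-01  1.67645298e-01  2.63773491e-01]
 [-9.99984953e-01  4.35619528e-04  5.46853330e-03  4.65667465e-02]
 [-5.46416812e-03 -1.67645440e-01 -9.85832212e-01  1.50705107e+00]
 [ 0.00000000e+00  0.00000000e+00  0.00000000e+00  1.00000000e+00]]
side [[475.35073917   0.         255.58946319]
 [  0.         475.35073917 189.73161031]
 [  0.           0.           1.        ]] [[ 0.92509681 -0.20893401  0.31708432  0.08642627]
 [-0.37958257 -0.53217511  0.75677389 -1.032164  ]
 [ 0.01062858 -0.8204488  -0.57162121  0.92060815]
 [ 0.          0.          0.          1.        ]]
{'K': array([[339.25265485,   0.        , 256.63996663],
       [  0.        , 339.25265485, 190.60141048],
       [  0.        ,   0.        ,   1.        ]]), 'mount': array([[-5.93948411e-04, -9.50155765e-01, -3.11775030e-01,
         8.09011262e-02],
       [ 9.99999689e-01, -4.02414860e-04, -6.78667008e-04,
        -1.41024421e-03],
       [ 5.19376465e-04, -3.11775336e-01,  9.50155708e-01,
        -1.41952207e-01],
       [ 0.00000000e+00,  0.00000000e+00,  0.00000000e+00,
         1.00000000e+00]])}
```

View pics/top1.png

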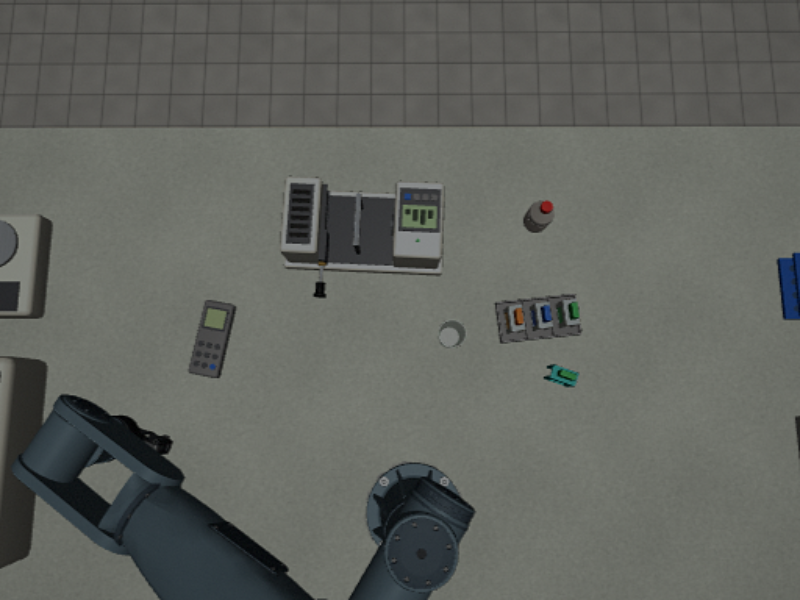

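View pics/side1.png

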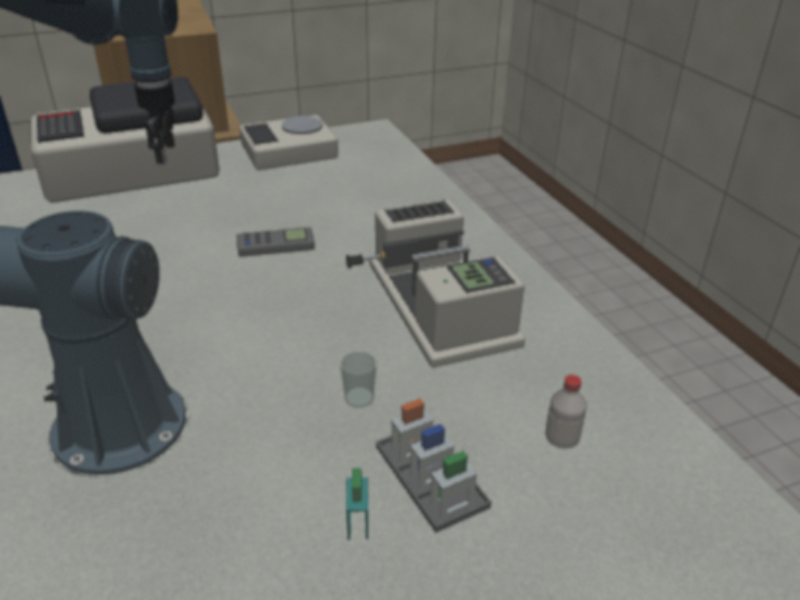

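```bash
cat > h.py <<'E'
from bench import ctrl
import cv2,numpy as np
from scipy.spatial.transform import Rotation as R
def pose():
    o=ctrl.get_obs();q=o['eef_rot'];T=np.eye(4);T[:3,:3]=R.from_quat(np.r_[q[1:],q[0]]).as_matrix();T[:3,3]=o['eef_pos'];return T
def snap(n):
    T=pose();p,d=ctrl.camera(n);c=ctrl.camera_params(n)
    M=T@c['mount'] if n=='wrist' else c['cam_to_world']
    v,u=np.mgrid[:384,:512];K=c['K']
    X=np.dstack([(u-K[0,2])/K[0,0]*d,(v-K[1,2])/K[1,1]*d,d])@M[:3,:3].T+M[:3,3]
    X[d==0]=np.nan
    return p,X,M,K
def proj(P,M,K):
    c=M[:3,:3].T@(np.asarray(P)-M[:3,3]);return K[:2,:2]@(c[:2]/c[2])+K[:2,2]
def band(X,m,lo,hi):
    s=m&(X[...,2]>lo)&(X[...,2]<hi);return X[s]
def rect(P):
    (c,s,a)=cv2.minAreaRect((P[:,:2]*1000).astype(np.float32));return np.round(c,1),np.round(s,1),round(a,1),len(P)
def yawtool(T): return np.degrees(np.arctan2(T[1,1],T[0,1]))
E
python3 - <<'E'
from h import *
p,X,M,K=snap('top');ok=np.ones(p.shape[:2],bool)
for t in('meter','green','amber','blue','tray','knob_grip','beaker'):
    for r in ctrl.outline_of('top',t)[:2]:
        g=r['region'];Q=X[g];Q=Q[~np.isnan(Q[:,2])]
        zm=np.percentile(Q[:,2],95)
        print(t,round(r['score'],2),np.round(r['position']),'z95',zm.round(3),'rect',rect(Q),'top',rect(Q[Q[:,2]>zm-.012]))
        if t=='meter':
            for nm,s in(('lamp',X[...,1]>0.05),('det',X[...,1]<0.05)): 
                B=band(X,g&s,.147,.165)
                if len(B): print(nm,rect(B))
            B=band(X,g,.12,.14);print('bar?',rect(B),B.mean(0))
print(yawtool(pose()))
E
```

```text
meter 0.72 [231. 145.] z95 0.162 rect (array([633.6, 127.3]), array([385.8, 289.5]), 89.8, 5655) top (array([662.5, 117.3]), array([361.5, 178.9]), 87.2, 2520)
lamp (array([669.3, 256.1]), array([ 85.4, 178.7]), 87.7, 1118)
det (array([656.4,  -9.4]), array([107.7, 179.2]), 87.3, 1447)
bar? (array([645.8, 110.4]), array([353.9, 176.5]), 82.4, 291) [0.6376421  0.15468491 0.1278431 ]
green 0.62 [363. 198.] z95 0.108 rect (array([ 462.3, -379.1]), array([67.1, 59.9]), 6.7, 229) top (array([ 456.7, -366.4]), array([36. , 14.6]), 4.2, 47)
amber 0.7 [347. 204.] z95 0.109 rect (array([ 449.8, -304.5]), array([60.8, 41.6]), 9.8, 230) top (array([ 450. , -304.1]), array([35.8, 15.5]), 4.6, 47)
amber 0.49 [329. 201.] z95 0.108 rect (array([ 448.1, -246.9]), array([68.4, 49.3]), 5.7, 229) top (array([ 442.7, -240.1]), array([36.1, 13.5]), 5.1, 45)
blue 0.65 [346. 200.] z95 0.109 rect (array([ 455.3, -311.6]), array([70.4, 50.3]), 5.2, 225) top (array([ 450. , -304.1]), array([35.8, 15.5]), 4.6, 47)
tray 0.98 [340. 207.] z95 0.02 rect (array([ 450., -304.]), array([100.8, 197.6]), 6.1, 746) top (array([ 450., -304.]), array([100.8, 197.6]), 6.1, 345)
knob_grip 0.6 [203. 187.] z95 0.107 rect (array([520.5, 224.4]), array([66.5, 35.5]), 8.2, 92) top (array([514.9, 218. ]), array([53.5, 24.5]), 8.2, 64)
beaker 0.62 [288. 212.] z95 0.087 rect (array([410.5, -85.9]), array([69.2, 64.3]), 24.5, 267) top (array([405.5, -87.8]), array([60.7, 61.9]), 44.0, 49)
70.41567417777974
```

{"method": "apply_moves", "body": {
  "moves": [
    {"jaw": 0.5,"offset": [0,0,0],"rot": [0,0,-8.6]},
    {"jaw": 0.5,"offset": [0,0,0],"rot": [0,0,-8.6]},
    {"jaw": 0.5,"offset": [0,0,0],"rot": [0,0,-8.6]},
    {"jaw": 0.5,"offset": [-22,-57,0],"rot": [0,0,0]},
    {"jaw": 0.5,"offset": [-22,-57,0],"rot": [0,0,0]}
  ]
}}

```text
time_s: 1.12
eef_pos: [0.249, 0.4322, 0.2311]
eef_rot: [0.0, -0.055, 0.998, -0.0]
wrist_force: [0.3, 0.3, 0.5]
opening: 0.498
grasp_force: 0.0
```

{"method": "apply_moves", "body": {
  "moves": [
    {"jaw": 0.5,"offset": [-23,-57,0],"rot": [0,0,0]},
    {"jaw": 0.5,"offset": [-23,-57,0],"rot": [0,0,0]},
    {"jaw": 0.5,"offset": [-23,-57,0],"rot": [0,0,0]},
    {"jaw": 0.5,"offset": [-23,-57,0],"rot": [0,0,0]},
    {"jaw": 0.5,"offset": [-23,-57,0],"rot": [0,0,0]}
  ]
}}

```text
time_s: 1.75
eef_pos: [0.3948, 0.1605, 0.2318]
eef_rot: [0.001, -0.054, 0.999, 0.0]
wrist_force: [1.7, 0.2, -0.8]
opening: 0.503
grasp_force: 0.0
```

{"method": "apply_moves", "body": {
  "moves": [
    {"jaw": 0.5,"offset": [-23,-57,0],"rot": [0,0,0]},
    {"jaw": 0.5,"offset": [-23,-57,0],"rot": [0,0,0]},
    {"jaw": 0.5,"offset": [5,-59,0],"rot": [0,0,0]},
    {"jaw": 0.5,"offset": [5,-59,0],"rot": [0,0,0]},
    {"jaw": 0.5,"offset": [5,-59,0],"rot": [0,0,0]}
  ]
}}

```text
time_s: 2.38
eef_pos: [0.4562, -0.1256, 0.2316]
eef_rot: [0.0, -0.054, 0.999, -0.0]
wrist_force: [0.4, -0.0, 0.6]
opening: 0.497
grasp_force: 0.0
```

{"method": "apply_moves", "body": {
  "moves": [
    {"jaw": 0.5,"offset": [5,-59,0],"rot": [0,0,0]},
    {"jaw": 0.5,"offset": [5,-59,0],"rot": [0,0,0]},
    {"jaw": 0.5,"offset": [5,-59,0],"rot": [0,0,0]},
    {"jaw": 0.5,"offset": [5,-59,0],"rot": [0,0,0]},
    {"jaw": 0.5,"offset": [0,0,0],"rot": [0,0,0]}
  ]
}}

```text
time_s: 3.0
eef_pos: [0.4611, -0.3643, 0.2308]
eef_rot: [-0.0, -0.052, 0.999, -0.0]
wrist_force: [-0.1, 0.5, -0.1]
opening: 0.503
grasp_force: 0.0
```

```bash
cat >> h.py <<'E'
def need(x,y,z,yaw):
    """tool-frame mm offsets to reach TCP target (mm), plus tool z turn"""
    T=pose();d=T[:3,:3].T@(np.array([x,y,z])/1000-T[:3,3])*1000
    print('TCP',T[:3,3].round(4),'yaw',yawtool(T).round(2),'need',d.round(1),'rotz',round(-(yaw-yawtool(T)),2))
E
python3 - <<'E'
from h import *
p,X,M,K=snap('wrist');cv2.imwrite('pics/w1.png',p[...,::-1])
for r in ctrl.outline_of('wrist','green')[:2]:
    g=r['region'];B=band(X,g,.095,.12);z=np.nanmedian(B[:,2]);print(r['score'],r['position'],rect(B),'z',z)
hsv=cv2.cvtColor(p,cv2.COLOR_RGB2HSV)
m=(hsv[...,0]>45)&(hsv[...,0]<80)&(hsv[...,1]>100)
B=band(X,m,.098,.115);print('hsv top',rect(B),np.nanmedian(B[:,2]))
T=pose();print(yawtool(T),T[:3,3])
E
```

```text
0.9 [302.7, 12.4] (array([ 322.1, -333.9]), array([5.8, 1.3]), 86.7, 23) z 0.09886866981398834
0.79 [254.4, 168.3] (array([ 456.2, -367.4]), array([35.2, 13.4]), 6.0, 735) z 0.1050528685327482
hsv top (array([ 396.9, -356.2]), array([ 22. , 157.2]), 79.4, 717) 0.1050781358463555
96.13699029361123 [ 0.46158988 -0.36050914  0.2307535 ]
```

View pics/w1.png

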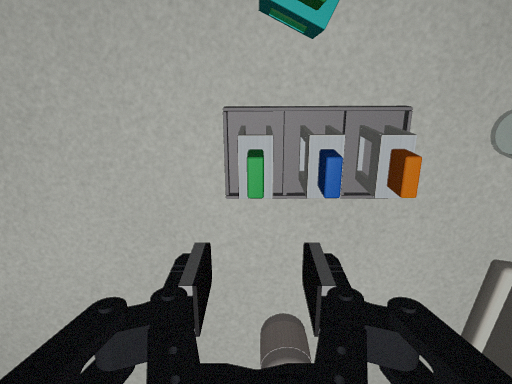

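```bash
python3 - <<'E'
from h import *
for i in range(2):
    T=pose();p,X,M,K=snap('wrist')
    for r in ctrl.outline_of('wrist','green'):
        if abs(r['position'][1]-168)>15: continue
        B=band(X,r['region'],.095,.12);c,s,a,n=rect(B)
        print(T[:3,3].round(4),rect(B))
    need(c[0],c[1],77,96.2)
E
```

```text
[ 0.4616 -0.3605  0.2308] (array([ 456.1, -367.5]), array([35.2, 13.4]), 5.6, 739)
TCP [ 0.462  -0.3592  0.2312] yaw 96.26 need [  6.7  -7.7 154.2] rotz 0.06
TCP [ 0.4623 -0.359   0.2315] yaw 96.31 need [  7.1  -7.7 154.5] rotz 0.11
```

{"method": "apply_moves", "body": {
  "moves": [
    {"jaw": 0.5,"offset": [6,-7,40],"rot": [0,0,0]},
    {"jaw": 0.5,"offset": [0,0,50],"rot": [0,0,0]},
    {"jaw": 0.5,"offset": [0,0,40],"rot": [0,0,0]},
    {"jaw": 0.5,"offset": [0,0,23],"rot": [0,0,0]},
    {"jaw": 0.5,"offset": [0,0,0],"rot": [0,0,0]}
  ]
}}

```text
time_s: 3.92
eef_pos: [0.4561, -0.3657, 0.0766]
eef_rot: [-0.001, -0.055, 0.998, 0.002]
wrist_force: [1.0, 0.3, 0.4]
opening: 0.501
grasp_force: 0.0
```

```bash
python3 - <<'E'
from h import *
p,X,M,K=snap('wrist');cv2.imwrite('pics/w2.png',p[...,::-1]);need(456.2,-367,77,96.1)
E
```

```text
TCP [ 0.4569 -0.367   0.0783] yaw 96.29 need [0.7 0.  1.3] rotz 0.19
```

View pics/w2.png

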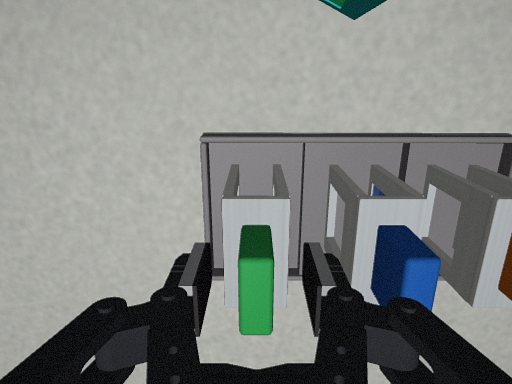

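{"method": "apply_moves", "body": {
  "moves": [
    {"jaw": 0,"offset": [0,0,0],"rot": [0,0,0]},
    {"jaw": 0,"offset": [0,0,0],"rot": [0,0,0]},
    {"jaw": 0,"offset": [0,0,0],"rot": [0,0,0]},
    {"jaw": 0,"offset": [0,0,0],"rot": [0,0,0]},
    {"jaw": 0,"offset": [0,0,0],"rot": [0,0,0]}
  ]
}}

```text
time_s: 4.6
eef_pos: [0.4576, -0.3687, 0.08]
eef_rot: [0.001, -0.054, 0.999, -0.001]
wrist_force: [-0.1, 1.4, 6.9]
opening: 0.151
grasp_force: 62.9
```

```bash
python3 - <<'E'
from h import *
o=ctrl.get_obs();print(o['opening'],o['grasp_force'],o['wrist_force'],o['time_s']);need(456.2,-367,77,96.1)
E
```

```text
0.15129942954923511 62.917317152023315 [-0.13597626  1.44722681  6.91752256] 4.6
TCP [ 0.4576 -0.3687  0.08  ] yaw 96.22 need [1.2 1.9 3. ] rotz 0.12
```

{"method": "apply_moves", "body": {
  "moves": [
    {"jaw": 0,"offset": [0,0,-20],"rot": [0,0,0]},
    {"jaw": 0,"offset": [0,0,-45],"rot": [0,0,0]},
    {"jaw": 0,"offset": [0,0,-60],"rot": [0,0,0]},
    {"jaw": 0,"offset": [0,0,-60],"rot": [0,0,0]},
    {"jaw": 0,"offset": [0,0,0],"rot": [0,0,9]}
  ]
}}

```text
time_s: 5.22
eef_pos: [0.4588, -0.3705, 0.2716]
eef_rot: [0.004, 0.026, 1.0, -0.005]
wrist_force: [0.6, -0.7, -2.9]
opening: 0.151
grasp_force: 62.0
```

{"method": "apply_moves", "body": {
  "moves": [
    {"jaw": 0,"offset": [-5,35,0],"rot": [0,0,0]},
    {"jaw": 0,"offset": [-8,55,0],"rot": [0,0,0]},
    {"jaw": 0,"offset": [-8,55,0],"rot": [0,0,0]},
    {"jaw": 0,"offset": [-8,55,0],"rot": [0,0,0]},
    {"jaw": 0,"offset": [-8,55,0],"rot": [0,0,0]}
  ]
}}

```text
time_s: 5.85
eef_pos: [0.5061, -0.1135, 0.2646]
eef_rot: [0.001, 0.025, 1.0, -0.0]
wrist_force: [0.5, -0.2, -1.0]
opening: 0.15
grasp_force: 61.8
```

{"method": "apply_moves", "body": {
  "moves": [
    {"jaw": 0,"offset": [-8,55,0],"rot": [0,0,0]},
    {"jaw": 0,"offset": [-8,55,0],"rot": [0,0,0]},
    {"jaw": 0,"offset": [-8,45,0],"rot": [0,0,0]},
    {"jaw": 0,"offset": [0,25,0],"rot": [0,0,0]},
    {"jaw": 0,"offset": [0,0,0],"rot": [0,0,0]}
  ]
}}

```text
time_s: 6.48
eef_pos: [0.5386, 0.0652, 0.2643]
eef_rot: [0.0, 0.023, 1.0, 0.0]
wrist_force: [-0.8, -0.9, -0.7]
opening: 0.15
grasp_force: 61.8
```

```bash
python3 - <<'E'
from h import *
ctrl.camera('top')
o=ctrl.get_obs();print(o['opening'],o['grasp_force'],o['wrist_force'],o['time_s'])
p,X,M,K=snap('wrist');cv2.imwrite('pics/w3.png',p[...,::-1]);np.savez('/tmp/w3.npz',p=p,X=X,T=pose(),M=M)
for x,y in((663,129),(601,132),(725,126)): print(proj([x/1000,y/1000,.13],M,K).round())
B=band(X,(abs(X[...,0]-.663)<.09)&(abs(X[...,1]-.129)<.05),.124,.137);print(rect(B),np.median(B[:,2]))
need(663,129,263,87.2)
E
```

```text
0.14529286570122227 61.820340156555176 [-0.23360744 -0.37897973  0.16319939] 6.525
[332. 301.]
[337. 243.]
[328. 353.]
(array([632.6, 130.9]), array([12.5, 63.1]), 86.8, 809) 0.12897349713382428
TCP [0.5388 0.0632 0.264 ] yaw 87.25 need [-120.9   71.7    1. ] rotz 0.05
```

View pics/w3.png

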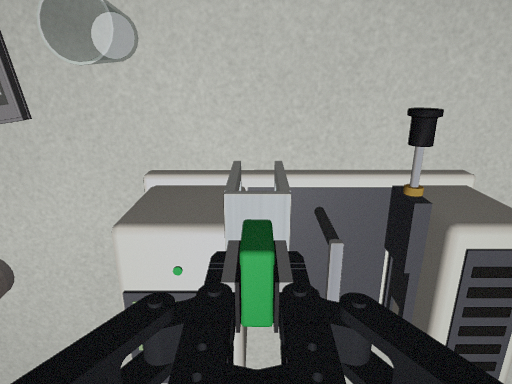

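```bash
python3 - <<'E'
from h import *
d=np.load('/tmp/w3.npz');p,X,T=d['p'],d['X'],d['T']
hsv=cv2.cvtColor(p,cv2.COLOR_RGB2HSV);v,u=np.mgrid[:384,:512]
m=(hsv[...,0]>45)&(hsv[...,0]<80)&(hsv[...,1]>100)&(u>235)&(u<280)&(v>200)
t=(X-T[:3,3])@T[:3,:3]
tz=np.nanmedian(t[m][:,2]);g=m&(abs(t[...,2]-tz)<.004);print('grip top tool z',tz,[ (np.nanmin(t[g][:,i]).round(4),np.nanmax(t[g][:,i]).round(4)) for i in(0,1)])
b=(u>222)&(u<294)&(v>150)&(v<260)&(abs(t[...,2]-tz-.034)<.006)
q=t[b];print('bridge z',np.median(q[:,2]),np.percentile(q[:,0],[0.5,99.5]),np.percentile(q[:,1],[.5,99.5]))
need(663,129.4,263,87.2)
E
```

```text
grip top tool z -0.025069539262738846 [(np.float64(-0.0174), np.float64(0.0191)), (np.float64(-0.0075), np.float64(0.0065))]
bridge z 0.008560673167410483 [0.00288471 0.03079986] [-0.01620261  0.01542041]
TCP [0.5388 0.0632 0.264 ] yaw 87.25 need [-120.9   72.1    1. ] rotz 0.05
```

{"method": "apply_moves", "body": {
  "moves": [
    {"jaw": 0,"offset": [-30,18,0],"rot": [0,0,0]},
    {"jaw": 0,"offset": [-45,27,0],"rot": [0,0,0]},
    {"jaw": 0,"offset": [-35,20,0],"rot": [0,0,0]},
    {"jaw": 0,"offset": [-12,7,0],"rot": [0,0,0]},
    {"jaw": 0,"offset": [0,0,0],"rot": [0,0,0]}
  ]
}}

```text
time_s: 7.2
eef_pos: [0.6647, 0.1283, 0.2629]
eef_rot: [-0.0, 0.025, 1.0, -0.0]
wrist_force: [0.0, -0.7, -1.1]
opening: 0.148
grasp_force: 61.8
```

```bash
python3 - <<'E'
from h import *
ctrl.camera('wrist');need(663.9,129.0,144.5,87.2);ctrl.camera('wrist');need(663.9,129.0,144.5,87.2)
E
```

```text
TCP [0.6641 0.1282 0.263 ] yaw 87.14 need [1.000e-01 9.000e-01 1.185e+02] rotz -0.06
TCP [0.6638 0.1282 0.2632] yaw 87.14 need [-1.000e-01  8.000e-01  1.187e+02] rotz -0.06
```

{"method": "apply_moves", "body": {
  "moves": [
    {"jaw": 0,"offset": [0,1.5,20],"rot": [0,0,0]},
    {"jaw": 0,"offset": [0,0,35],"rot": [0,0,0]},
    {"jaw": 0,"offset": [0,0,30],"rot": [0,0,0]},
    {"jaw": 0,"offset": [0,0,15],"rot": [0,0,0]},
    {"jaw": 0,"offset": [0,0,8],"rot": [0,0,0]}
  ]
}}

```text
time_s: 7.92
eef_pos: [0.6637, 0.1308, 0.1542]
eef_rot: [-0.001, 0.024, 1.0, -0.0]
wrist_force: [0.4, -0.2, -0.9]
opening: 0.147
grasp_force: 61.8
```

```bash
python3 - <<'E'
from h import *
p,X,M,K=snap('side');u,v=proj([.663,.129,.13],M,K).astype(int)
cv2.imwrite('pics/s2.png',cv2.resize(p[v-70:v+50,u-80:u+80,::-1],(800,600),interpolation=cv2.INTER_CUBIC))
print(ctrl.get_obs()['wrist_force']);need(663.9,129.8,144.5,87.2)
E
```

```text
[-0.43805578  0.04444256 -1.46948055]
TCP [0.6636 0.1309 0.1539] yaw 87.21 need [-0.3 -1.1  9.4] rotz 0.01
```

View pics/s2.png

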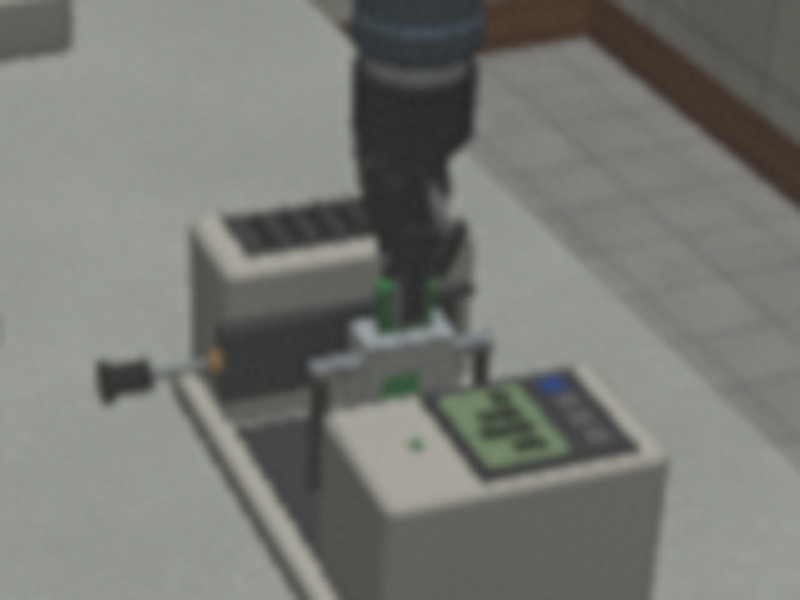

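{"method": "apply_moves", "body": {
  "moves": [
    {"jaw": 0,"offset": [0,-1,4],"rot": [0,0,0]},
    {"jaw": 0,"offset": [0,0,3],"rot": [0,0,0]},
    {"jaw": 0,"offset": [0,0,2],"rot": [0,0,0]},
    {"jaw": 0,"offset": [0,0,0],"rot": [0,0,0]},
    {"jaw": 0,"offset": [0,0,0],"rot": [0,0,0]}
  ]
}}

```text
time_s: 8.6
eef_pos: [0.6643, 0.1301, 0.1465]
eef_rot: [0.0, 0.024, 1.0, -0.0]
wrist_force: [-0.2, 0.5, -0.7]
opening: 0.152
grasp_force: 61.8
```

{"method": "apply_moves", "body": {
  "moves": [
    {"jaw": 0,"offset": [0,0,1],"rot": [0,0,0]},
    {"jaw": 0,"offset": [0,0,0.5],"rot": [0,0,0]},
    {"jaw": 0,"offset": [0,0,0.5],"rot": [0,0,0]},
    {"jaw": 0,"offset": [0,0,0],"rot": [0,0,0]},
    {"jaw": 0,"offset": [0,0,0],"rot": [0,0,0]}
  ]
}}

```text
time_s: 9.22
eef_pos: [0.6642, 0.13, 0.1443]
eef_rot: [0.0, 0.024, 1.0, 0.0]
wrist_force: [-0.1, 0.5, -1.2]
opening: 0.153
grasp_force: 61.8
```

{"method": "apply_moves", "body": {
  "moves": [
    {"jaw": 0,"offset": [0,0,1],"rot": [0,0,0]},
    {"jaw": 0,"offset": [0,0,0.5],"rot": [0,0,0]},
    {"jaw": 0,"offset": [0,0,0.5],"rot": [0,0,0]},
    {"jaw": 0,"offset": [0,0,0],"rot": [0,0,0]},
    {"jaw": 0,"offset": [0,0,0],"rot": [0,0,0]}
  ]
}}

```text
time_s: 9.85
eef_pos: [0.6643, 0.1301, 0.144]
eef_rot: [0.0, 0.024, 1.0, -0.0]
wrist_force: [-3.8, -1.2, 7.9]
opening: 0.151
grasp_force: 63.3
```

{"method": "apply_moves", "body": {
  "moves": [
    {"jaw": 0.2,"offset": [0,0,-1],"rot": [0,0,0]},
    {"jaw": 0.25,"offset": [0,0,0],"rot": [0,0,0]},
    {"jaw": 0.35,"offset": [0,0,0],"rot": [0,0,0]},
    {"jaw": 0.5,"offset": [0,0,0],"rot": [0,0,0]},
    {"jaw": 0.5,"offset": [0,0,0],"rot": [0,0,0]}
  ]
}}

```text
time_s: 10.48
eef_pos: [0.6642, 0.13, 0.1431]
eef_rot: [-0.0, 0.024, 1.0, 0.0]
wrist_force: [-0.9, 0.2, 0.2]
opening: 0.501
grasp_force: 0.0
```

{"method": "apply_moves", "body": {
  "moves": [
    {"jaw": 0.5,"offset": [0,0,-20],"rot": [0,0,0]},
    {"jaw": 0.5,"offset": [0,0,-40],"rot": [0,0,0]},
    {"jaw": 0.5,"offset": [0,0,-50],"rot": [0,0,0]},
    {"jaw": 0.5,"offset": [40,0,0],"rot": [0,0,0]},
    {"jaw": 0.5,"offset": [30,0,0],"rot": [0,0,0]}
  ]
}}

```text
time_s: 11.1
eef_pos: [0.5941, 0.1335, 0.2561]
eef_rot: [0.002, 0.024, 1.0, 0.0]
wrist_force: [-0.8, 0.1, -0.4]
opening: 0.497
grasp_force: 0.0
```

```bash
python3 - <<'E'
from h import *
ctrl.camera('wrist')
p,X,M,K=snap('wrist');cv2.imwrite('pics/w4.png',p[...,::-1])
hsv=cv2.cvtColor(p,cv2.COLOR_RGB2HSV)
m=(hsv[...,0]>45)&(hsv[...,0]<80)&(hsv[...,1]>100)&(abs(X[...,0]-.663)<.05)&(abs(X[...,1]-.129)<.04)
B=band(X,m,.158,.185);print('grip',rect(B),np.median(B[:,2]))
for r in ctrl.outline_of('wrist','knob_grip')[:2]:
    Q=X[r['region']];Q=Q[np.isfinite(Q[:,2])&(Q[:,2]>.085)];print('knob',r['score'],r['position'],rect(Q),Q[:,2].max(),np.percentile(Q[:,0],[2,98]))
need(509.5,215.6,74.3,87.2)
print(proj([.5091,.2154,.093],M,K))
E
```

```text
grip (array([662.8, 129. ]), array([12.8, 35.7]), 87.2, 770) 0.16892853316018164
knob 0.59 [347.7, 80.7] (array([583. , 193.1]), array([ 52.5, 192.3]), 82.5, 1718) 0.26248535327008593 [0.49019955 0.67236468]
TCP [0.594  0.1337 0.2554] yaw 87.25 need [ 88.8  77.7 180.9] rotz 0.05
[349.06838146  74.20696223]
```

View pics/w4.png

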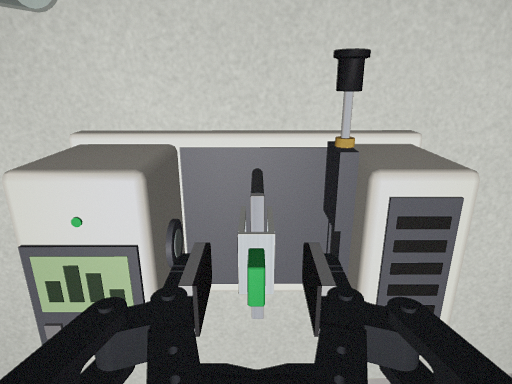

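```bash
python3 - <<'E'
from h import *
p,X,M,K=snap('wrist');v,u=np.mgrid[:384,:512]
g=cv2.cvtColor(p,cv2.COLOR_RGB2GRAY)
m=(g<70)&(u>325)&(u<378)&(v>40)&(v<100)
B=band(X,m,.085,.115)
th=np.radians(-2.8);ex=np.array([np.cos(th),np.sin(th)]);ey=np.array([-ex[1],ex[0]])
o=np.array([.6629,.1291]);a=(B[:,:2]-o)@ex*1000;b=(B[:,:2]-o)@ey*1000
for lo in np.arange(-185,-130,4):
    s=(a>=lo)&(a<lo+4)
    if s.sum()>5: print(lo,s.sum(),np.percentile(b[s],[2,98]).round(1),np.percentile(B[s,2],98).round(4))
print(np.percentile(a,[1,99]))
r=(cv2.cvtColor(p,cv2.COLOR_RGB2HSV)[...,1]>120)&(v>130)&(v<150)&(u>330)&(u<360)
Q=X[r];print('bushing',((Q[:,:2]-o)@ex).min()*1000,np.percentile(((Q[:,:2]-o)@ey)*1000,[2,98]))
kp=o+(-.158)*ex+.079*ey;print(kp);need(kp[0]*1e3,kp[1]*1e3,72,87.2)
E
```

```text
-177 188 [64.8 91. ] 0.1081
-173 186 [65.3 90.7] 0.1076
-169 136 [68.7 87.9] 0.1042
-165 148 [68.9 88.8] 0.1044
-161 129 [68.8 88.2] 0.104
-157 129 [68.6 88.3] 0.1044
-153 126 [68.9 88.5] 0.1044
-149 127 [68.9 88.5] 0.104
-145 20 [70.1 86. ] 0.1043
[-176.58919013 -144.71378537]
bushing -104.64138807893329 [71.02168939 85.85622427]
[0.50894776 0.21572395]
TCP [0.5949 0.1335 0.2551] yaw 87.23 need [ 90.3  78.  182.9] rotz 0.03
```

{"method": "apply_moves", "body": {
  "moves": [
    {"jaw": 0.6,"offset": [30,26,0],"rot": [0,0,0]},
    {"jaw": 0.6,"offset": [40,35,0],"rot": [0,0,0]},
    {"jaw": 0.6,"offset": [20,17,20],"rot": [0,0,0]},
    {"jaw": 0.6,"offset": [0,0,45],"rot": [0,0,0]},
    {"jaw": 0.6,"offset": [0,0,50],"rot": [0,0,0]}
  ]
}}

```text
time_s: 11.92
eef_pos: [0.5102, 0.2164, 0.1387]
eef_rot: [0.002, 0.024, 1.0, 0.0]
wrist_force: [1.0, -1.0, -0.5]
opening: 0.599
grasp_force: 0.0
```

```bash
python3 - <<'E'
from h import *
ctrl.camera('top');need(508.9,215.4,72,87.2);ctrl.camera('top');need(508.9,215.4,72,87.2)
E
```

```text
TCP [0.5052 0.215  0.1309] yaw 87.22 need [-4.1  0.7 58.8] rotz 0.02
TCP [0.5051 0.215  0.1332] yaw 87.21 need [-4.4  0.8 61.2] rotz 0.01
```

{"method": "apply_moves", "body": {
  "moves": [
    {"jaw": 0.6,"offset": [0,0,15],"rot": [0,0,0]},
    {"jaw": 0.6,"offset": [0,0.5,0],"rot": [0,0,0]},
    {"jaw": 0.6,"offset": [0,0,0],"rot": [0,0,0]},
    {"jaw": 0.6,"offset": [0,0,0],"rot": [0,0,0]},
    {"jaw": 0.6,"offset": [0,0,0],"rot": [0,0,0]}
  ]
}}

```text
time_s: 12.65
eef_pos: [0.5086, 0.2163, 0.124]
eef_rot: [0.001, 0.024, 1.0, 0.0]
wrist_force: [-0.0, -0.0, 0.2]
opening: 0.599
grasp_force: 0.0
```

```bash
python3 - <<'E'
from h import *
need(508.9,215.4,72,87.2)
p,X,M,K=snap('wrist');cv2.imwrite('pics/w5.png',p[...,::-1]);need(508.9,215.4,72,87.2)
E
```

```text
TCP [0.5086 0.2163 0.124 ] yaw 87.22 need [-0.3 -0.8 52. ] rotz 0.02
TCP [0.5085 0.2162 0.1238] yaw 87.22 need [-0.4 -0.8 51.8] rotz 0.02
```

View pics/w5.png

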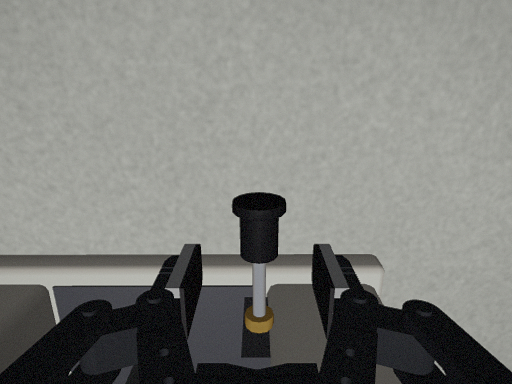

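Knob at (259,230) lies centred between the open fingers at (185..330), the rod running down to the brass bushing at (259,318). Going down and closing.

{"method": "apply_moves", "body": {
  "moves": [
    {"jaw": 0.6,"offset": [0,0,20],"rot": [0,0,0]},
    {"jaw": 0.6,"offset": [0,0,20],"rot": [0,0,0]},
    {"jaw": 0.6,"offset": [0,0,12],"rot": [0,0,0]},
    {"jaw": 0.6,"offset": [0,0,0],"rot": [0,0,0]},
    {"jaw": 0.6,"offset": [0,0,0],"rot": [0,0,0]}
  ]
}}

```text
time_s: 13.32
eef_pos: [0.5088, 0.2163, 0.072]
eef_rot: [0.001, 0.024, 1.0, 0.0]
wrist_force: [-0.9, 0.4, 0.2]
opening: 0.6
grasp_force: 0.0
```

{"method": "apply_moves", "body": {
  "moves": [
    {"jaw": 0,"offset": [0,0,0],"rot": [0,0,0]},
    {"jaw": 0,"offset": [0,0,0],"rot": [0,0,0]},
    {"jaw": 0,"offset": [0,0,0],"rot": [0,0,0]},
    {"jaw": 0,"offset": [0,0,0],"rot": [0,0,0]},
    {"jaw": 0,"offset": [0,0,0],"rot": [0,0,0]}
  ]
}}

```text
time_s: 13.95
eef_pos: [0.5093, 0.2174, 0.0724]
eef_rot: [0.001, 0.024, 1.0, 0.001]
wrist_force: [0.9, 5.4, 1.8]
opening: 0.229
grasp_force: 77.2
```

```bash
python3 - <<'E'
from h import *
need(508.9,215.4,72,87.2);o=ctrl.get_obs();print(o['opening'],o['grasp_force'],o['wrist_force'])
E
```

```text
TCP [0.5093 0.2174 0.0724] yaw 87.23 need [ 0.3 -2.   0.4] rotz 0.03
0.22941474066155582 77.19452045392245 [0.87209081 5.3833522  1.78618818]
```

{"method": "apply_moves", "body": {
  "moves": [
    {"jaw": 0,"offset": [5,1,0],"rot": [0,0,0]},
    {"jaw": 0,"offset": [12,0,0],"rot": [0,0,0]},
    {"jaw": 0,"offset": [12,0,0],"rot": [0,0,0]},
    {"jaw": 0,"offset": [8,0,0],"rot": [0,0,0]},
    {"jaw": 0,"offset": [0,0,0],"rot": [0,0,0]}
  ]
}}

```text
time_s: 14.58
eef_pos: [0.4738, 0.219, 0.0724]
eef_rot: [0.003, 0.024, 1.0, 0.0]
wrist_force: [9.3, 0.2, -5.1]
opening: 0.228
grasp_force: 78.2
```

{"method": "apply_moves", "body": {
  "moves": [
    {"jaw": 0,"offset": [0,0,0],"rot": [0,0,0]},
    {"jaw": 0,"offset": [0,0,0],"rot": [0,0,0]},
    {"jaw": 0,"offset": [0,0,0],"rot": [0,0,0]},
    {"jaw": 0,"offset": [0,0,0],"rot": [0,0,0]},
    {"jaw": 0,"offset": [0,0,0],"rot": [0,0,0]}
  ]
}}

```text
time_s: 15.2
eef_pos: [0.4743, 0.219, 0.0724]
eef_rot: [0.003, 0.024, 1.0, 0.0]
wrist_force: [9.9, 1.2, -4.8]
opening: 0.225
grasp_force: 78.2
```

```bash
python3 - <<'E'
from h import *
o=ctrl.get_obs();print(o['opening'],o['grasp_force'],o['wrist_force'])
T=pose();print('travel',((T[:2,3]-[.5093,.2174])@[-.9988,.0488])*1000)
th=np.radians(-2.8);ex=np.array([np.cos(th),np.sin(th)]);ey=np.array([-ex[1],ex[0]]);O=np.array([.6629,.1291])
p,X,M,K=snap('wrist');cv2.imwrite('/tmp/w6.png',p[...,::-1])
s,Xs,Ms,Ks=snap('side');b=O-.105*ex+.0787*ey;u,v=proj([*b,.093],Ms,Ks).astype(int)
sc=cv2.resize(s[v-30:v+30,u-50:u+30,::-1],(800,600),interpolation=cv2.INTER_CUBIC)
uw,vw=proj([*b,.093],M,K).astype(int);print(uw,vw)
wc=cv2.resize(p[max(0,vw-60):vw+30,max(0,uw-60):uw+60,::-1],(800,600),interpolation=cv2.INTER_CUBIC)
cv2.imwrite('pics/c6.png',np.hstack([cv2.resize(sc,(400,300)),cv2.resize(wc,(400,300))]))
for n,P,Y in(('w',p,X),('s',s,Xs)):
    h=cv2.cvtColor(P,cv2.COLOR_RGB2HSV)
    m=((h[...,0]<7)|(h[...,0]>172))&(h[...,1]>110)&(abs(Y[...,0]-b[0])<.04)&(abs(Y[...,1]-b[1])<.03)
    if m.any():
        a=(Y[m][:,:2]-O)@ex*1000;print(n,m.sum(),'ring x',np.percentile(a,[2,50,98]))
E
```

```text
0.22524503524925016 78.19138975348324 [ 9.93455169  1.20850196 -4.81955762]
travel 35.009649198977165
255 437
```

View pics/c6.png

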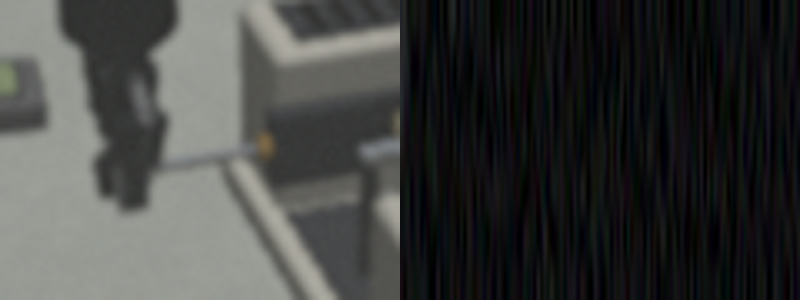

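{"method": "apply_moves", "body": {
  "moves": [
    {"jaw": 0,"offset": [1.5,0,0],"rot": [0,0,0]},
    {"jaw": 0,"offset": [1.6,0,0],"rot": [0,0,0]},
    {"jaw": 0,"offset": [0,0,0],"rot": [0,0,0]},
    {"jaw": 0,"offset": [0,0,0],"rot": [0,0,0]},
    {"jaw": 0,"offset": [0,0,0],"rot": [0,0,0]}
  ]
}}

```text
time_s: 15.92
eef_pos: [0.4713, 0.2192, 0.0724]
eef_rot: [0.003, 0.024, 1.0, 0.0]
wrist_force: [9.8, 0.4, -4.7]
opening: 0.227
grasp_force: 78.2
```

```bash
python3 - <<'E'
from h import *
ctrl.camera('top');o=ctrl.get_obs();print(o['grasp_force'],o['wrist_force'])
T=pose();print('travel',((T[:2,3]-[.5093,.2174])@[-.9988,.0488])*1000)
th=np.radians(-2.8);ex=np.array([np.cos(th),np.sin(th)]);ey=np.array([-ex[1],ex[0]]);O=np.array([.6629,.1291])
s,X,M,K=snap('side');b=O-.105*ex+.0787*ey;u,v=proj([*b,.093],M,K).astype(int);print(u,v)
cv2.imwrite('pics/c7.png',cv2.resize(s[v-15:v+15,u-28:u+12,::-1],(800,600),interpolation=cv2.INTER_NEAREST))
print('px/mm',(proj([*b,.093],M,K)-proj([*(b-.01*ex),.093],M,K))/10)
ctrl_img,Xt,Mt,Kt=snap('top')
for n,P,MM,KK in(('s',s,M,K),('t',ctrl_img,Mt,Kt)):
    u,v=proj([*b,.093],MM,KK).astype(int);h=cv2.cvtColor(P,cv2.COLOR_RGB2HSV)[v-6:v+7,u-8:u+8]
    print(n,u,v);print(np.where(h[...,1]>90,h[...,0],-1))
E
```

```text
78.1546247843653 [ 9.91681872  1.25485707 -5.49239109]
travel 37.99443161400151
242 164
px/mm [ 0.28886684 -0.05105042]
s 242 164
[[255 255 255 255 255 255 255 255 255 255 255 255 255 255 255 255]
 [255 255 255 255 255 255 255 255 255 255 255 255 255 255 255 255]
 [255 255 255 255 255 255 255 255 255 255 255 255 255 255 255 255]
 [255 255 255 255 255 255 255 255 255 255  19  19 255 255 255 255]
 [255 255 255 255 255 255 255 255 255 255  17  19 255 255 255 255]
 [255 255 255 255 255 255 255 255 255 255  15  18 255 255 255 255]
 [255 255 255 255 255 255 255 255 255 255  15  18 255 255 255 255]
 [255 255 255 255 255 255 255 255 255 255 255 255 255 255 255 255]
 [255 255 255 255 255 255 255 255 255 255 255 255 255 255 255 255]
 [255 255 255 255 255 255 255 255 255 255 255 255 255 255 255 255]
 [255 255 255 255 255 255 255 255 255 255 255 255 255 255 255 255]
 [255 255 255 255 255 255 255 255 255 255 255 255 255 255 255 255]
 [255 255 255 255 255 255 255 255 255 255 255 255 255 255 255 255]]
t 205 169
[[255 255 255 255 255 255 255 255 255 255 255 255 255 255 255 255]
 [255 255 255 255 255 255 255 255 255 255 255 255 255 255 255 255]
 [255 255 255 255 255 255 255 255 255 255 255 255 255 255 255 255]
 [255 255 255 255 255 255 255 255 255 255 255 255 255 255 255 255]
 [255 255 255 255 255 255 255 255 255 255 255 255 255 255 255 255]
 [255 255 255 255 255 255 255 255 255 255 255 255 255 255 255 255]
 [255 255 255 255 255 255 255 255 255 255 255 255 255 255 255 255]
 [255 255 255 255 255 255 255 255 255 255 255 255 255 255 255 255]
 [255 255 255 255 255 255 255 255 255 255 255 255 255 255 255 255]
 [255 255 255 255 255 255 255 255 255 255 255 255 255 255 255 255]
 [255 255 255 255 255 255 255 255 255 255 255 255 255 255 255 255]
 [255 255 255 255 255 255 255 255 255 255 255 255 255 255 255 255]
 [255 255 255 255 255 255 255 255 255 255 255 255 255 255 255 255]]
```

View pics/c7.png

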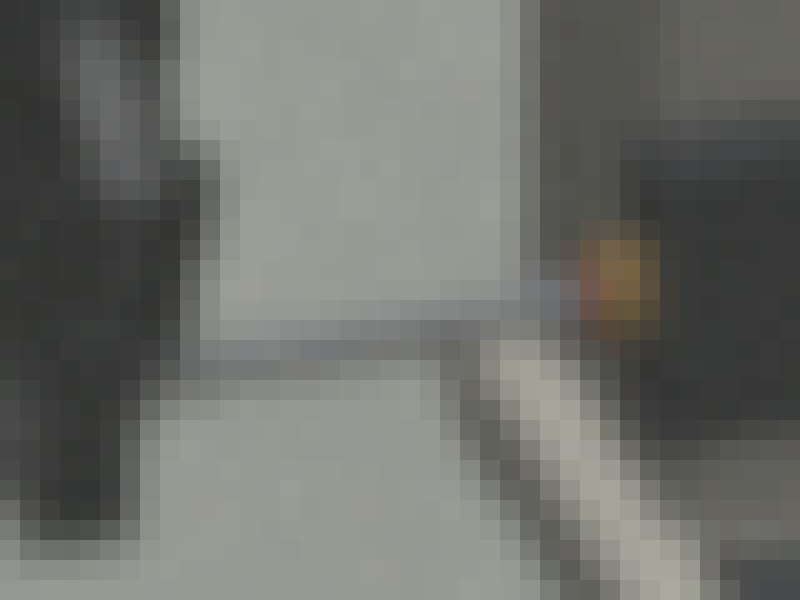

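```bash
python3 -c "
from bench import ctrl
o=ctrl.get_obs();print(o['eef_pos'],o['grasp_force'],o['time_s']);print(ctrl.hand_in())"
```

```text
[0.4713328  0.21916179 0.07240447] 78.15609807148576 16.075
the job is handed in; nothing more can be done
None
```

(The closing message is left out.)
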